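# Push a used plug pot through the spring flap of the wash bin

## Robot

A 6-joint arm with a two-finger parallel gripper is mounted at the origin on the work surface. World frame = base frame: x ahead of the robot, y to its left, z up, the work surface at z = 0. Lengths are in m, angles in rad, forces in N, time in s.
With the tool pointing down it reaches from about 0.4 to 0.825 m from the base axis. Payload 7 kg.
Tool frame: the origin (TCP) lies midway between the tips of the shut fingers; the grasp point (between the pads) lies 19 mm behind it; z points along the fingers, y is the line along which they close (so a half turn about z gives the same grasp; the last joint's range is limited). The gripper opens to 88 mm and grips with 3 to 60 N. Pads are 19 mm wide; open, the fingers measure 130 mm over their backs; the gripper's body (78 mm by 193 mm) begins 47 mm behind the grasp point.
Start: joints at [1.508, 0.359, 0.012, 0, -1.224, -0.288], TCP at [0.232, 0.634, 0.227] pointing down, gripper open.
Joint ranges: [-3.07, 3.07], [-1.43, 2.12], [-1.02, 1.25], [-3.03, 1.67], [-3.05, -0], [-3.03, 3.03]. Speed limits (rad/s): [2.39, 2.39, 3.01, 3.14, 3.14, 3.14].

## Interface

Orientations are given as [roll, pitch, yaw] about the fixed x, y, z axes, in that order (R = Rz(yaw) Ry(pitch) Rx(roll)).
In Python, from station import get_state, grab_frame, calibration, job_done, boxes_of, regions_of, spot_point gives the robot as it stands. The module is installed in compiled form; this text tells all that it offers.
- The arm moves only by the tool arm_command, never from a script. Its argument "commands" is a list of rows, each an object of numbers: "tx", "ty", "tz": the shift along the tool's x, y, z each as a share of 25 cm, from -1 to 1; "twist": the turn about the tool's z as a share of 180 degrees, from -1 to 1. A call has exactly 8 rows; each row is the pose to reach, as a shift and turn from the pose commanded when the call began, along the tool's axes at that moment, turning the shorter way round; what a row does not reach only later rows make up. A row lasts 1/12 s, in which the tool goes at most 41.7 mm and 7.16 degrees, less where a joint would pass 70% of its speed; a pose out of reach is approached as far as the arm can. A call with a number of a shift or a turn outside -1 to 1 is refused whole. A call with a gripper value outside its range is refused whole. "claw" is the opening, from 0 (shut) to 1 (fully open), set as the call begins (left out, the last holds). The fingers move at their own pace and stop on an object; "grip_force" is the grip in N (left out, the last holds). Time passes only in rows, so rows that repeat a pose let the fingers close, or fill a call up. It gives the time, the measured TCP pose, the force, the opening and the grip force at its end, in the units of the state.
- get_state(): the state, without advancing time (a new reading comes with each control period).
- grab_frame(name): name is "scene" or "side" or "wrist"; returns the picture (400x640x3 uint8, red, green, blue); there is no depth.
- calibration(name): a dict with "camera_matrix" (3x3 intrinsics, pixels), "extrinsics" (4x4, takes a point from camera to world coordinates). Camera axes: x right, y down, z forward; pixel columns grow to the right and rows downward; lengths in m; the calibration is good to about 2 mm. A picture is of the moment at which its call begins: read the wrist's pose just before it. calibration takes no time and is no camera call; for the wrist camera it gives the pose at the moment of the call.
- job_done(): hands the job in; it is judged then, once.
Trained networks look in the newest picture that a camera, given by its name, has taken for a name from the list of things; names that differ only in an ending like _2 or _b are one class to them, and where a whole thing is asked for, a point or a joint stands for the part that bears it (a point fixed in the world has none). Each returns a list of dicts, best first, with "score" (0 to 1); they miss things now and then, are a little off and sometimes report something else, mostly with a low value. They report only what shows in the picture. A call takes as long as a camera call. They do not tell look-alikes from the thing itself.
- boxes_of(query, camera): "rect" ([left, top, right, bottom] in pixels, round what is visible of it).
- regions_of(query, camera): "region" (400x640 bool, what is visible of it) and "rect" ([left, top, right, bottom] in pixels, round what is visible of it).
- spot_point(query, camera): "uv" ([column, row] in pixels: a listed point, or the origin of a listed thing).
The state is a dict: "t": time; "q": joint angles; "qd": joint speeds; "joint_efforts": joint torques, N m; "eef_pos": TCP position; "ee_rot": TCP orientation; "force": force on the tool from outside, world axes, zero at the start; "moment": the same for the moment, N m; "width": finger opening in m; "gripper_force": force on a finger pad.
Only numpy, scipy, OpenCV 4.12 (cv2) and the standard library are available. Lean on these libraries where they do the work, as an engineer would, in place of code of your own. Each camera call takes 0.05 s, during which the arm holds its last target. There are 200 camera calls.

## Task

The used orange plug pot standing on the deck of the wash bin is to go in for washing. With one finger press the red bar down to its stop, or close to it, so that the white self-closing flap is well open, and while holding it there slide the pot along the deck with the other finger until it drops through the hole; never push the pot over the flap while the flap is shut, and do not pick the pot up. Then let go so that the flap closes by itself over the pot, and leave everything else on the bench where it stands.

Things in the scene. Friction and masses are not known exactly. Their poses are not given: they have to be found in the camera images.
- bin: Wash bin fixed to the bench, grey box with flat green deck, deck top 165 mm above the bench. Origin at bench level under the near edge of the hole; x = direction in which to push the pot, y left, z up. In this frame the box spans x -125 to 118, y -100 to 66 mm; the hole x 0 to 100, y -78 to 50 mm; the pot stands on the bare deck before it. Inside floor 6 mm above the bench, walls 6 mm.
- flap (a joint): Opening angle of the white flap, rad: 0 shut (flush, filling the hole), grows as it swings down into the bin, stop at 0.97. Hinge axis parallel to the bin's x at its y = 50, z = 165 mm; the flap reaches 123 mm from it towards -y. A spring shuts it within about a second; about 3 to 4 N down on the red bar opens it. The pot's weight does not open it.
- bar (a point): Axis of the red press bar, a freely turning roller 16 mm thick carried by the flap, parallel to the bin's x; this point is at bin x = -30 mm. Flap shut: y = 30, z = 211 mm in the bin's frame. It spans x -115 to 85 mm, beside the pot. Pressed, it arcs about the flap's hinge to y = 1, z = 174 at the stop, so follow it down and right. It can be pressed, and slid along, anywhere.
- plug_pot: Loose empty square orange plastic plug pot, 40 x 40 mm, 45 mm high, open top, walls 3 mm, about 30 g. Origin at the centre of its underside, z up. It starts upright on the deck, centre 35 to 55 mm before the hole, at bin y -50 to -37 mm, squared with the bin within 9 degrees; pushed along the bin's x it drops into the hole beside the opened flap.
- blue_pot: Blue glazed pot, 110 mm wide, 100 mm high, a bystander; origin at the centre of its underside.
- cultivator: Steel hand cultivator lying down, 250 mm long, a bystander.
- dibber: Birch dibber, 195 mm long, 70 mm wide T-grip, 26 mm thick, lying to the right of the bin, a bystander.
- plug_tray: Red plastic plug tray, 160 x 200 x 45 mm, a bystander; origin at the centre of its underside.
- clay_pot: Small terracotta pot, 64 mm wide, 60 mm high, standing to the left of the bin, a bystander.
- mister: Green bottle, 72 mm wide, 170 mm high, a bystander.
- feed_tin: Tin with a yellow label, 76 mm wide, 100 mm high, a bystander.
Mind the look-alikes: they are no part of the job. Of the things shaped like the plug_pot, the orange one is meant.

How it is judged:
On the way, in this order (a step that is already met when the one before it is completed fails the run):
1. A finger holds the flap well open (over 0.6 rad) while the pot still stands on the deck (value of joint flap above 0.6 rad and contact force between the fingers and bin above 0.3 N and x of plug_pot in the frame of bin below -0.02 m and z of plug_pot in the frame of bin above 0.16 m), for 0.2 s.
2. With the flap held open, the fingers push the pot to the edge of the hole (value of joint flap above 0.6 rad and contact force between the fingers and bin above 0.3 N and contact force between the fingers and plug_pot above 0.02 N and x of plug_pot in the frame of bin above -0.015 m), for 0.02 s.
3. The pot has dropped into the bin (z of plug_pot in the frame of bin below 0.075 m), for 0.1 s.
At the end, for the whole second after the job is handed in: The plug pot lies at rest inside the bin, its underside's centre less than 75 mm above the bench, and the flap has shut over it (under 0.06 rad) (z of plug_pot in the frame of bin between 0 and 0.075 m and x of plug_pot in the frame of bin between -0.125 and 0.118 m and y of plug_pot in the frame of bin between -0.1 and 0.066 m and linear speed of plug_pot below 0.03 m/s and value of joint flap below 0.06 rad); the robot touches nothing.
It fails at once if The pot was pushed over the flap while the flap was not open (x of plug_pot in the frame of bin above 0.006 m and z of plug_pot in the frame of bin above 0.15 m and value of joint flap below 0.4 rad).
It fails at once if The pot was lifted off the deck (z of plug_pot in the frame of bin above 0.18 m).
It fails at once if A bystander was moved (distance of any of blue_pot, cultivator, dibber, plug_tray, clay_pot, mister, feed_tin from where it was at the start of the episode above 0.015 m).
It also fails if it takes over 38 s, if anything falls off the work surface, if the arm or the gripper's body presses on something with over 40 N, if the wrist force passes 120 N, or if a joint passes its speed limit or range.

## Working session

There is one attempt and no reset: what is moved stays moved. The work goes in short steps, Python scripts to look and compute and a tool call to move; the robot and the scene stay as the last step left them, time stands still between calls to the robot, and variables do not carry over. Pictures are saved under pics/ and viewed, at most 10 in all, crops included, and the job is handed in when it is done.

Besides the shell and the picture viewer there is one more tool, called after "Request:" as name(argument=value, ...), one argument or row to a line, values as JSON. arm_command: Moves the arm, as the interface text tells. Shift numbers are shares of 25 cm and turn numbers shares of 180 degrees, none past 1 either way. Its arguments: {"type":"object","properties":{"commands":{"type":"array"},"claw":{"type":"number"},"grip_force":{"type":"number"}},"required":["commands"]}

```bash
mkdir -p pics; python3 - <<'E'
from station import *
import cv2,numpy as np
s=get_state();print(s['t'],s['eef_pos'],s['ee_rot'],s['width'])
a=[]
for n in('scene','side'):
    f=grab_frame(n);a.append(f[:,:,::-1])
    c=calibration(n);print(n,np.round(c['camera_matrix'],1).tolist(),np.round(c['extrinsics'],4).tolist())
    for q in('bin','bar','plug_pot'):
        print(q,[(np.round(d['uv']).tolist(),round(d['score'],2)) for d in spot_point(q,n)][:3])
    cv2.imwrite(f'pics/{n}0.png',a[-1])
E
```

```text
0.0 [0.23183922 0.63342102 0.22563664] [ 3.13997626e+00 -1.37053464e-04 -3.50964863e-01] 0.08763634267259905
scene [[373.1, 0.0, 312.6], [0.0, 373.1, 204.7], [0.0, 0.0, 1.0]] [[0.2626, 0.7798, -0.5683, 1.1225], [0.9649, -0.2116, 0.1554, -0.1435], [0.0009, -0.5892, -0.808, 1.0226], [0.0, 0.0, 0.0, 1.0]]
bin [([341.0, 236.0], 0.61)]
bar [([353.0, 186.0], 0.61)]
plug_pot [([325.0, 197.0], 0.57), ([294.0, 202.0], 0.49)]
side [[372.4, 0.0, 325.7], [0.0, 372.4, 195.0], [0.0, 0.0, 1.0]] [[-0.995, -0.083, 0.0551, 0.4449], [-0.099, 0.7616, -0.6404, 0.8038], [0.0111, -0.6427, -0.7661, 1.0764], [0.0, 0.0, 0.0, 1.0]]
bin [([307.0, 235.0], 0.76)]
bar [([316.0, 210.0], 0.61)]
plug_pot [([322.0, 200.0], 0.72), ([366.0, 238.0], 0.72), ([368.0, 218.0], 0.62)]
```

View pics/scene0.png

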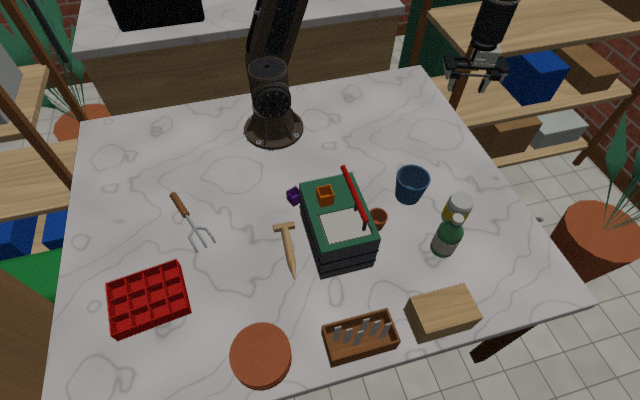

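View pics/side0.png

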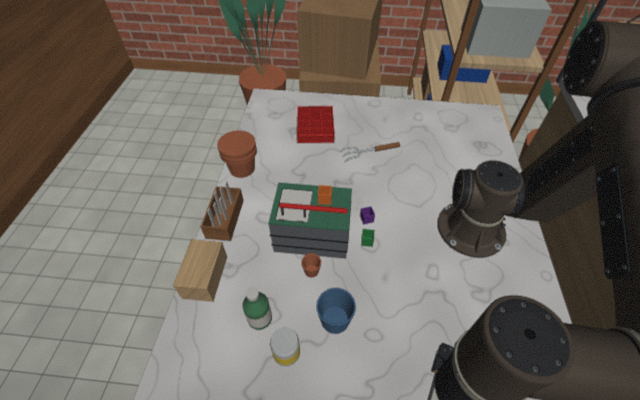

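The scene shows the orange pot at about (325,195) and the bin around (340,220), with the bar at (355,195). In the side view the pot is at (325,195) and the bar runs from (280,206) to (347,211). I'll zoom in for the corners.

```bash
python3 - <<'E'
import cv2,numpy as np
a=cv2.imread('pics/scene0.png')[155:285,290:390];b=cv2.imread('pics/side0.png')[170:270,260:365]
A=cv2.resize(a,None,fx=4,fy=4,interpolation=cv2.INTER_CUBIC);B=cv2.resize(b,None,fx=3.8,fy=3.8,interpolation=cv2.INTER_CUBIC)
o=np.zeros((520,800,3),np.uint8);o[:520,:400]=A;o[:380,400:799]=B[:380,:399];cv2.imwrite('pics/z0.png',o)
E
```

```text
(no output)
```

View pics/z0.png

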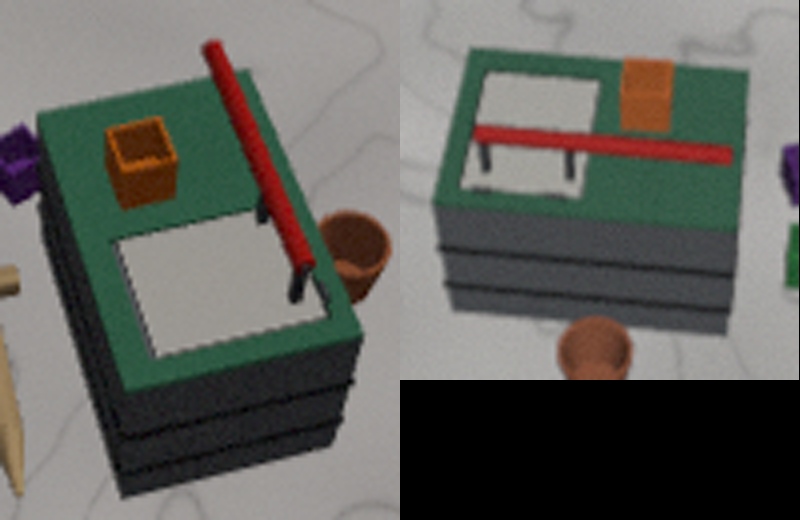

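```bash
cat > h.py <<'E'
import numpy as np
from station import calibration
from scipy.optimize import least_squares
def proj(P,n):
    c=calibration(n);T=np.linalg.inv(c['extrinsics']);p=np.c_[P,np.ones(len(P))]@T.T
    q=p[:,:3]@np.array(c['camera_matrix']).T;return q[:,:2]/q[:,2:]
def tf(p,P):
    c,s=np.cos(p[2]),np.sin(p[2]);P=np.array(P,float);R=P.copy()
    R[:,0]=p[0]+c*P[:,0]-s*P[:,1];R[:,1]=p[1]+s*P[:,0]+c*P[:,1];return R
E
python3 - <<'E'
from h import *
S=[(-125,-100,165,38,115),(-125,66,165,249,70),(118,66,165,362,338),(118,-100,165,126,390),(0,-78,165,116,240),(100,-78,165,155,357),(100,50,165,328,318),(-115,30,211,211,43),(85,30,211,308,265),(118,-100,0,122,497)]
D=[(118,-100,165,471,48),(-125,-100,165,749,71),(-125,66,165,739,229),(118,66,165,434,203),(118,66,0,452,310),(-125,66,0,727,334),(85,30,211,474,132),(-115,30,211,733,156),(100,-78,165,486,71),(0,-78,165,600,82)]
S=np.array(S,float);D=np.array(D,float)
us=np.c_[290+S[:,3]/4,155+S[:,4]/4];ud=np.c_[260+(D[:,3]-400)/3.8,170+D[:,4]/3.8]
f=lambda p:np.r_[proj(tf(p,S[:,:3]/1e3),'scene')-us,proj(tf(p,D[:,:3]/1e3),'side')-ud].ravel()
r=least_squares(f,[0.5,0,0.1],loss='soft_l1');b=r.x;print(b,np.degrees(b[2]));print(np.round(r.fun.reshape(-1,2),1).tolist())
P=np.array([(-20,-20,45),(-20,20,45),(20,20,45),(20,-20,45),(20,-20,0),(20,20,0)])/1e3
zs=np.array([(106,128),(164,117),(177,152),(117,168),(124,207),(176,196)])/4+[290,155]
Q=np.array([(20,20,0),(-20,20,0),(20,-20,45),(-20,-20,45)])/1e3
zd=(np.array([(622,128),(671,131),(622,59),(674,60)])-[400,0])/3.8+[260,170]
def g(p):
    m=lambda P:tf(b,tf(p,P)+[0,0,.165])
    return np.r_[proj(m(P),'scene')-zs,proj(m(Q),'side')-zd].ravel()
r=least_squares(g,[-.045,-.045,0],loss='soft_l1');print(r.x,np.degrees(r.x[2]));print(np.round(r.fun.reshape(-1,2),1).tolist())
E
```

```text
[ 5.54522461e-01  1.04335195e-01 -3.79851038e-04] -0.021763861305784202
[[-0.4, -1.4], [-0.2, -1.1], [0.9, -1.9], [0.2, -0.5], [-1.4, -0.8], [-1.0, -0.0], [1.3, -1.1], [0.1, 0.1], [-0.6, -0.1], [0.0, -0.1], [-0.9, -0.4], [-0.1, -0.4], [-0.6, 0.0], [-1.2, -0.3], [-0.6, 0.5], [-0.3, 0.9], [-0.0, 0.4], [-0.8, -0.1], [-0.6, -1.0], [0.0, -1.4]]
[-0.04282696 -0.04386619  0.02923617] 1.6751089915301072
[[-0.1, -0.7], [-1.0, -1.2], [0.4, 0.8], [1.5, 0.2], [-0.5, 0.1], [-0.2, -0.5], [-0.5, 0.3], [-0.6, 0.3], [0.5, -0.6], [-0.3, -0.1]]
```

Request:
arm_command(
  commands=[
    {"tz":-0.14,"tx":0.1,"ty":0.1,"twist":-0.035},
    {"tz":-0.14,"tx":0.2,"ty":0.2,"twist":-0.07},
    {"tz":-0.14,"tx":0.32,"ty":0.32,"twist":-0.1117},
    {"tz":-0.14,"tx":0.44,"ty":0.44,"twist":-0.1117},
    {"tz":-0.14,"tx":0.56,"ty":0.56,"twist":-0.1117},
    {"tz":-0.14,"tx":0.68,"ty":0.68,"twist":-0.1117},
    {"tz":-0.14,"tx":0.8,"ty":0.8,"twist":-0.1117},
    {"tz":-0.14,"tx":0.8,"ty":0.8,"twist":-0.1117},
  ],
  claw=0.34,
)

```text
t: 1.07
eef_pos: [0.3523, 0.3723, 0.2624]
ee_rot: [-3.141, -0.0, -0.002]
force: [0.1, -1.2, -0.3]
width: 0.0396
gripper_force: 0.0
```

Request:
arm_command(
  commands=[
    {"tx":0.07,"ty":0.14},
    {"tx":0.14,"ty":0.28},
    {"tx":0.21,"ty":0.42},
    {"tx":0.28,"ty":0.56},
    {"tx":0.35,"ty":0.7},
    {"tx":0.42,"ty":0.85},
    {"tx":0.49,"ty":1.0},
    {"tx":0.49,"ty":1.0},
  ],
)

```text
invalid input
```

```bash
python3 - <<'E'
from station import *
import cv2
from h import *
s=get_state();print(s['t'],s['eef_pos'],s['ee_rot'],s['width'],s['force'])
f=grab_frame('wrist')[:,:,::-1].copy()
b=[.5545,.1043,0]
P=[(-115,30,219),(85,30,219),(0,-78,165),(100,-78,165),(-125,-100,165),(-125,66,165)]
uv=proj(tf(b,np.array(P)/1e3),'wrist');print(uv.round().tolist())
t=np.array(s['eef_pos'])
print(proj(t+np.array([[0,0,0],[0,.015,0],[0,-.015,0],[0,.036,0]]),'wrist').round().tolist())
for u in uv: cv2.circle(f,tuple(int(v) for v in np.clip(u,-50,900)),3,(255,0,255),1)
cv2.imwrite('pics/w1.png',f)
E
```

```text
1.0667 [0.35227088 0.37230114 0.26235828] [-3.14129807e+00 -1.72376560e-04 -2.48340221e-03] 0.03963830860813844 [ 0.09350139 -1.22043506 -0.29343833]
[[703.0, 97.0], [857.0, -378.0], [821.0, -73.0], [896.0, -274.0], [779.0, 115.0], [573.0, 116.0]]
[[325.0, 255.0], [298.0, 255.0], [351.0, 255.0], [261.0, 255.0]]
```

View pics/w1.png

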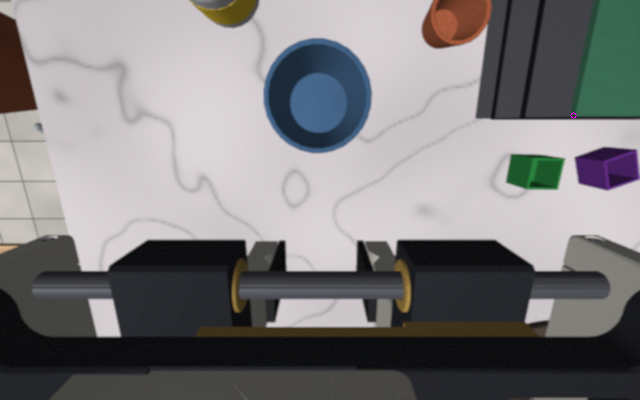

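The wrist view shows the finger pads at columns 285 and 357, and the predicted bin corner at (573,116) falls on the real deck corner. The move was refused, so I'm resending it.

Request:
arm_command(
  commands=[
    {"tx":0.07,"ty":0.14},
    {"tx":0.14,"ty":0.28},
    {"tx":0.21,"ty":0.42},
    {"tx":0.28,"ty":0.56},
    {"tx":0.35,"ty":0.7},
    {"tx":0.42,"ty":0.84},
    {"tx":0.49,"ty":0.96},
    {"tx":0.49,"ty":0.96},
  ],
  claw=0.34,
)

```text
invalid input
```

```bash
python3 - <<'E'
from station import *
import cv2
from h import *
s=get_state();print(s['t'],s['eef_pos'],s['ee_rot'],s['width'],s['force'])
f=grab_frame('wrist')[:,:,::-1].copy()
b=[.5545,.1043,0]
P=[(-115,30,219),(85,30,219),(0,-78,165),(100,-78,165),(-125,-100,165),(-125,66,165)]
P=np.r_[np.array(P)/1e3,tf([-.043,-.044,.029],np.array([(20,20,45),(20,-20,45),(-20,20,45),(-20,-20,45)])/1e3)+[0,0,.165]]
uv=proj(tf(b,P),'wrist');print(uv.round().tolist())
for u in uv: cv2.circle(f,tuple(int(v) for v in np.clip(u,-50,900)),3,(255,0,255),1)
cv2.imwrite('pics/w2.png',f)
E
```

```text
1.1167 [0.35214669 0.37407819 0.26244318] [-3.14048762e+00 -4.93435401e-04 -3.01187292e-03] 0.03576512151489083 [-0.31699494 -0.00531039  0.16976088]
[[707.0, 97.0], [862.0, -380.0], [825.0, -74.0], [900.0, -275.0], [782.0, 115.0], [576.0, 115.0], [836.0, -72.0], [908.0, -75.0], [808.0, 8.0], [875.0, 6.0]]
```

View pics/w2.png

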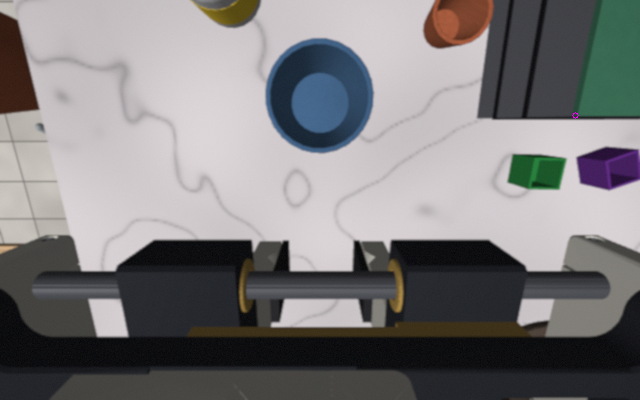

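The arm hasn't moved. The accepted call had all four numbers in every row, so I'll include all of them.

Request:
arm_command(
  commands=[
    {"tx":0.07,"ty":0.14,"tz":0,"twist":0},
    {"tx":0.14,"ty":0.28,"tz":0,"twist":0},
    {"tx":0.21,"ty":0.42,"tz":0,"twist":0},
    {"tx":0.28,"ty":0.56,"tz":0,"twist":0},
    {"tx":0.35,"ty":0.7,"tz":0,"twist":0},
    {"tx":0.42,"ty":0.84,"tz":0,"twist":0},
    {"tx":0.49,"ty":0.98,"tz":0,"twist":0},
    {"tx":0.49,"ty":0.98,"tz":0,"twist":0},
  ],
  claw=0.34,
)

```text
t: 1.83
eef_pos: [0.4755, 0.1288, 0.2614]
ee_rot: [3.14, 0.0, -0.003]
force: [0.4, 1.1, 0.1]
width: 0.0294
gripper_force: 0.0
```

```bash
python3 - <<'E'
from station import *
import cv2
from h import *
f=grab_frame('wrist')[:,:,::-1].copy()
s=get_state();print(s['t'],s['eef_pos'],s['ee_rot'],s['width'],s['force'])
b=[.5545,.1043,0]
P=[(-115,30,219),(85,30,219),(0,-78,165),(100,-78,165),(-125,-100,165),(-125,66,165)]
P=np.r_[np.array(P)/1e3,tf([-.043,-.044,.029],np.array([(20,20,45),(20,-20,45),(-20,20,45),(-20,-20,45)])/1e3)+[0,0,.165]]
uv=proj(tf(b,P),'wrist');print(uv.round().tolist())
for u in uv: cv2.circle(f,tuple(int(v) for v in np.clip(u,-50,900)),3,(255,0,255),1)
cv2.imwrite('pics/w3.png',f)
E
```

```text
1.8833 [0.47485933 0.13065536 0.26131261] [ 3.14112479e+00  2.67536788e-04 -3.86089578e-03] 0.029990855923863573 [-0.26152699  0.33680205 -0.59207368]
[[317.0, 275.0], [314.0, -49.0], [451.0, 113.0], [467.0, -34.0], [459.0, 255.0], [278.0, 256.0], [394.0, 148.0], [453.0, 146.0], [392.0, 204.0], [448.0, 202.0]]
```

View pics/w3.png

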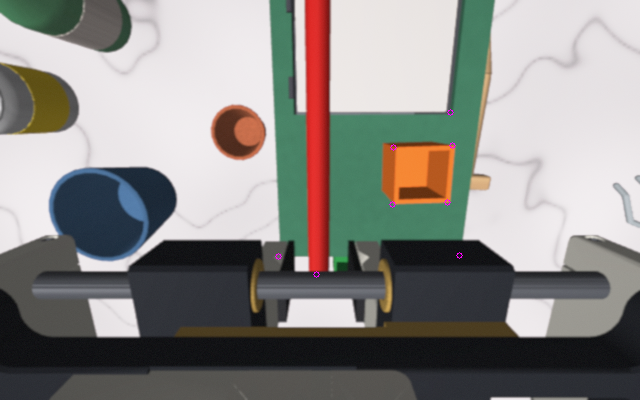

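The wrist overlay matches the pot (384–455, 145–203) and the bar to within a few pixels. Next I press the bar along its arc.

Request:
arm_command(
  commands=[
    {"tx":0,"ty":0.07,"tz":0.07,"twist":0},
    {"tx":0,"ty":0.071,"tz":0.14,"twist":0},
    {"tx":0,"ty":0.071,"tz":0.165,"twist":0},
    {"tx":0,"ty":0.09,"tz":0.18,"twist":0},
    {"tx":0,"ty":0.114,"tz":0.194,"twist":0},
    {"tx":0,"ty":0.133,"tz":0.212,"twist":0},
    {"tx":0,"ty":0.149,"tz":0.23,"twist":0},
    {"tx":0,"ty":0.149,"tz":0.23,"twist":0},
  ],
  claw=0.34,
)

```text
t: 2.55
eef_pos: [0.4737, 0.0947, 0.2038]
ee_rot: [-3.142, -0.0, -0.0]
force: [-0.9, 0.5, 1.8]
width: 0.03
gripper_force: 0.9
```

Request:
arm_command(
  commands=[
    {"tx":0,"ty":0.013,"tz":0.021,"twist":0},
    {"tx":0,"ty":0.026,"tz":0.043,"twist":0},
    {"tx":0,"ty":0.033,"tz":0.061,"twist":0},
    {"tx":0,"ty":0.039,"tz":0.079,"twist":0},
    {"tx":0,"ty":0.039,"tz":0.083,"twist":0},
    {"tx":0,"ty":0.039,"tz":0.083,"twist":0},
    {"tx":0,"ty":0.039,"tz":0.083,"twist":0},
    {"tx":0,"ty":0.039,"tz":0.083,"twist":0},
  ],
  claw=0.34,
)

```text
t: 3.22
eef_pos: [0.4738, 0.0854, 0.1835]
ee_rot: [-3.142, -0.0, 0.0]
force: [1.6, -0.8, 2.0]
width: 0.0296
gripper_force: 1.2
```

```bash
python3 - <<'E'
from station import *
import cv2,numpy as np
w=grab_frame('wrist')[:,:,::-1];s=get_state();print(s['eef_pos'],s['force'])
a=grab_frame('scene')[155:285,290:390,::-1]
o=np.zeros((400,760,3),np.uint8);o[:,:450]=w[:,100:550];o[:390,460:760]=cv2.resize(a,None,fx=3,fy=3,interpolation=cv2.INTER_CUBIC)
cv2.imwrite('pics/w4.png',o)
E
```

```text
[0.47380086 0.08550096 0.18350879] [ 0.63847396 -1.12866375  0.91124047]
```

View pics/w4.png

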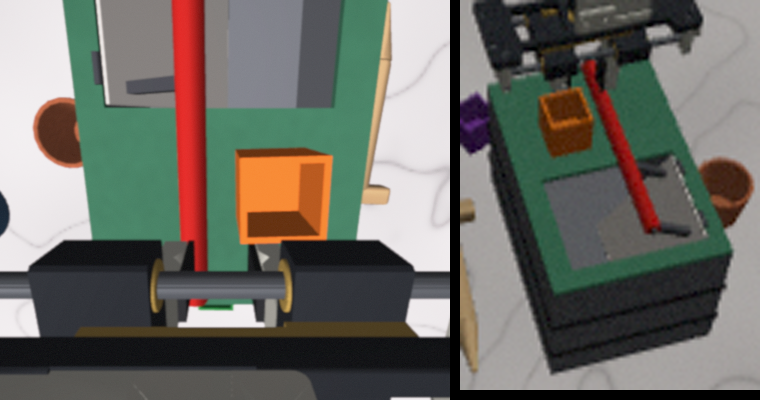

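The flap is well open: the scene inset shows the dark hole and the tilted flap. The bar, at crop column ~192, is under the left finger near its inner edge, so I'll shift 4 mm right and start pushing the pot.

Request:
arm_command(
  commands=[
    {"tx":0,"ty":0.016,"tz":0,"twist":0},
    {"tx":0.02,"ty":0.016,"tz":0,"twist":0},
    {"tx":0.04,"ty":0.016,"tz":0,"twist":0},
    {"tx":0.06,"ty":0.016,"tz":0,"twist":0},
    {"tx":0.08,"ty":0.016,"tz":0,"twist":0},
    {"tx":0.1,"ty":0.016,"tz":0,"twist":0},
    {"tx":0.12,"ty":0.016,"tz":0,"twist":0},
    {"tx":0.12,"ty":0.016,"tz":0,"twist":0},
  ],
  claw=0.34,
)

```text
t: 3.98
eef_pos: [0.5047, 0.0815, 0.1831]
ee_rot: [3.141, -0.0, -0.0]
force: [1.1, -0.6, 2.4]
width: 0.0299
gripper_force: 1.2
```

```bash
python3 - <<'E'
from station import *
import cv2,numpy as np
w=grab_frame('wrist')[:,:,::-1];s=get_state();print(s['eef_pos'],s['force'])
a=grab_frame('scene')[155:285,290:390,::-1]
o=np.zeros((400,760,3),np.uint8);o[:,:450]=w[:,100:550];o[:390,460:760]=cv2.resize(a,None,fx=3,fy=3,interpolation=cv2.INTER_CUBIC)
cv2.imwrite('pics/w5.png',o)
E
```

```text
[0.50464807 0.08150234 0.18329283] [1.13866761 0.57382803 2.78091401]
```

View pics/w5.png

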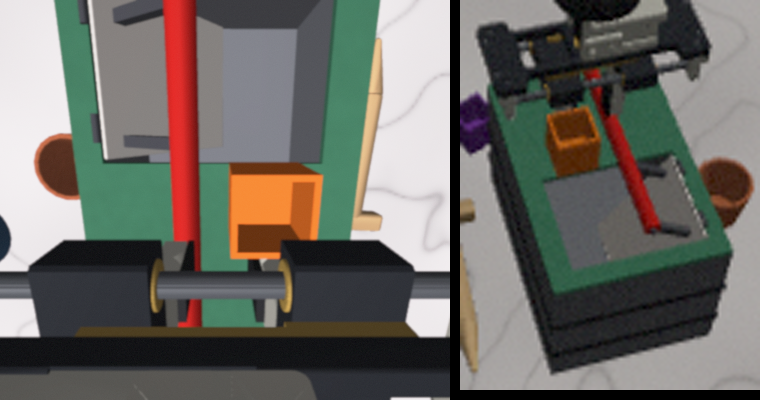

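The pot has been pushed squarely to the hole's edge (crop 230–322) and the flap is still open. I'll keep pushing.

Request:
arm_command(
  commands=[
    {"tx":0.02,"ty":0,"tz":0,"twist":0},
    {"tx":0.04,"ty":0,"tz":0,"twist":0},
    {"tx":0.06,"ty":0,"tz":0,"twist":0},
    {"tx":0.08,"ty":0,"tz":0,"twist":0},
    {"tx":0.1,"ty":0,"tz":0,"twist":0},
    {"tx":0.12,"ty":0,"tz":0,"twist":0},
    {"tx":0.14,"ty":0,"tz":0,"twist":0},
    {"tx":0.16,"ty":0,"tz":0,"twist":0},
  ],
  claw=0.34,
)

```text
t: 4.75
eef_pos: [0.5441, 0.0813, 0.1832]
ee_rot: [3.142, 0.0, 0.0]
force: [-1.7, -0.3, 2.2]
width: 0.0297
gripper_force: 1.3
```

Request:
arm_command(
  commands=[
    {"tx":0.02,"ty":0,"tz":0,"twist":0},
    {"tx":0.04,"ty":0,"tz":0,"twist":0},
    {"tx":0.04,"ty":0,"tz":0,"twist":0},
    {"tx":0.04,"ty":0,"tz":0,"twist":0},
    {"tx":0.04,"ty":0,"tz":0,"twist":0},
    {"tx":0.04,"ty":0,"tz":0,"twist":0},
    {"tx":0.04,"ty":0,"tz":0,"twist":0},
    {"tx":0.04,"ty":0,"tz":0,"twist":0},
  ],
  claw=0.34,
)

```text
t: 5.42
eef_pos: [0.5538, 0.0815, 0.1836]
ee_rot: [-3.141, -0.001, 0.0]
force: [2.7, -0.8, 2.0]
width: 0.0299
gripper_force: 1.3
```

```bash
python3 - <<'E'
from station import *
import cv2,numpy as np
w=grab_frame('wrist')[:,:,::-1];s=get_state();print(s['eef_pos'],s['force'])
a=grab_frame('scene')[155:285,290:390,::-1]
o=np.zeros((400,760,3),np.uint8);o[:,:450]=w[:,100:550];o[:390,460:760]=cv2.resize(a,None,fx=3,fy=3,interpolation=cv2.INTER_CUBIC)
cv2.imwrite('pics/w6.png',o)
E
```

```text
[0.55377381 0.08145449 0.18359302] [ 2.45948656 -0.66950614  2.9738349 ]
```

View pics/w6.png

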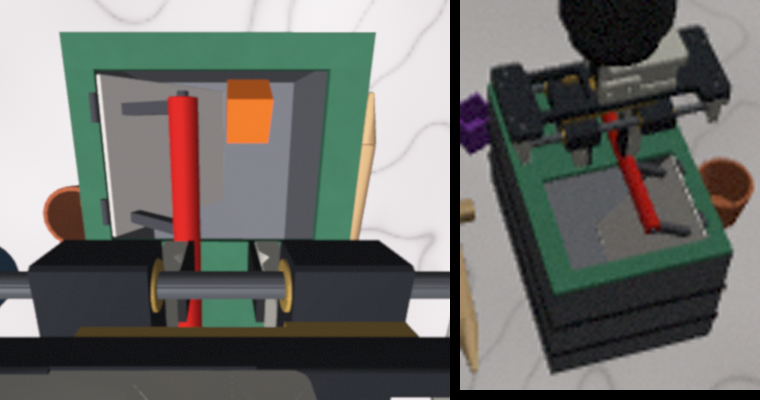

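The orange pot lies in the bin at crop (250,110), clear of the flap. Releasing with a straight lift.

Request:
arm_command(
  commands=[
    {"tx":0,"ty":-0.013,"tz":-0.04,"twist":0},
    {"tx":0,"ty":-0.025,"tz":-0.08,"twist":0},
    {"tx":0,"ty":-0.04,"tz":-0.12,"twist":0},
    {"tx":0,"ty":-0.05,"tz":-0.18,"twist":0},
    {"tx":0,"ty":-0.05,"tz":-0.26,"twist":0},
    {"tx":0,"ty":-0.05,"tz":-0.36,"twist":0},
    {"tx":0,"ty":-0.05,"tz":-0.46,"twist":0},
    {"tx":0,"ty":-0.05,"tz":-0.5,"twist":0},
  ],
  claw=0.34,
)

```text
t: 6.18
eef_pos: [0.5546, 0.0944, 0.313]
ee_rot: [-3.14, -0.005, 0.001]
force: [0.7, -0.7, -0.3]
width: 0.0297
gripper_force: 0.0
```

Request:
arm_command(
  commands=[
    {"tx":-0.1,"ty":0,"tz":0,"twist":0},
    {"tx":-0.2,"ty":0,"tz":0,"twist":0},
    {"tx":-0.3,"ty":0,"tz":0,"twist":0},
    {"tx":-0.3,"ty":0,"tz":0,"twist":0},
    {"tx":-0.3,"ty":0,"tz":0,"twist":0},
    {"tx":-0.3,"ty":0,"tz":0,"twist":0},
    {"tx":-0.3,"ty":0,"tz":0,"twist":0},
    {"tx":-0.3,"ty":0,"tz":0,"twist":0},
  ],
  claw=0.34,
)

```text
t: 6.85
eef_pos: [0.479, 0.0939, 0.3081]
ee_rot: [3.141, 0.001, -0.0]
force: [0.0, 0.4, 0.5]
width: 0.0298
gripper_force: 0.0
```

Request:
arm_command(
  commands=[
    {"tx":0,"ty":0,"tz":0,"twist":0},
    {"tx":0,"ty":0,"tz":0,"twist":0},
    {"tx":0,"ty":0,"tz":0,"twist":0},
    {"tx":0,"ty":0,"tz":0,"twist":0},
    {"tx":0,"ty":0,"tz":0,"twist":0},
    {"tx":0,"ty":0,"tz":0,"twist":0},
    {"tx":0,"ty":0,"tz":0,"twist":0},
    {"tx":0,"ty":0,"tz":0,"twist":0},
  ],
  claw=0.34,
)

```text
t: 7.52
eef_pos: [0.4786, 0.0938, 0.3084]
ee_rot: [-3.142, -0.0, 0.0]
force: [-0.3, -0.5, -0.7]
width: 0.0299
gripper_force: 0.0
```

```bash
python3 - <<'E'
from station import *
import cv2,numpy as np
w=grab_frame('wrist')[:,:,::-1];s=get_state();print(s['t'],s['eef_pos'],s['force'])
a=grab_frame('side')[170:270,260:365,::-1]
o=np.zeros((400,800,3),np.uint8);o[:,:450]=w[:,100:550];o[:300,460:775]=cv2.resize(a,None,fx=3,fy=3,interpolation=cv2.INTER_CUBIC)
cv2.imwrite('pics/w7.png',o)
E
```

```text
7.5667 [0.47859049 0.09384883 0.30836319] [-0.31819606  0.07428777 -0.46202282]
```

View pics/w7.png

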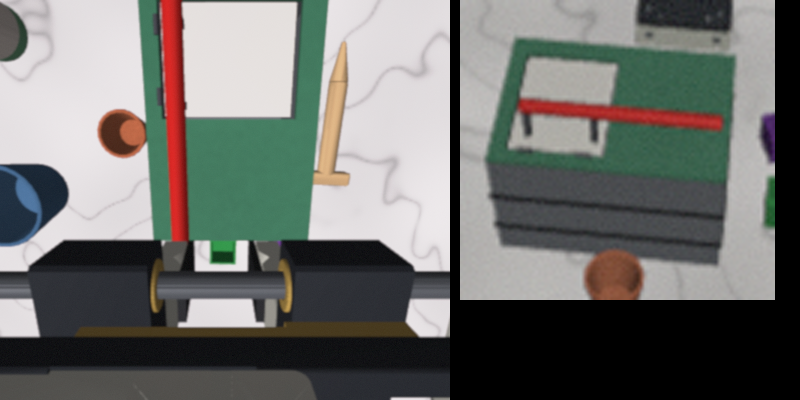

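The flap is shut flush (crop 180–300, rows 0–118), the pot is inside, the bystanders are unmoved and the arm is clear.

```bash
python3 -c "from station import job_done;print(job_done())"
```

```text
the job is handed in; nothing more can be done
None
```

The orange pot is inside the wash bin with the flap shut over it and no bystander visibly moved; I handed the job in at about 7.6 s, and the station returned no verdict.

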